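# Change over the tea caddies: one lid shut, the other flipped open

### The arm

A 6-joint arm with a two-finger parallel gripper is mounted at the origin on a cart in front of the work surface, level with it; the furniture and walls round the work are solid. World frame = base frame: x ahead of the robot, y to its left, z up, the work surface at z = 0. Lengths are in m, angles in degrees, forces in N, time in s.
With the tool pointing down it reaches from about 0.375 to 0.9 m from the base axis. Payload 3.1 kg.
Tool frame: the origin (TCP) lies at the very end of the fingers, on their centre line; the grasp point (between the pads) lies 19 mm behind it; z points along the fingers, y is the line along which they close (so a half turn about z gives the same grasp; the last joint's range is limited). The gripper opens to 87 mm and grips with 3 to 60 N. Pads are 19 mm wide; open, the fingers measure 117 mm over their backs; the gripper's body (75 mm by 190 mm) begins 51 mm behind the grasp point.
Start: joints at [63.799, 30.224, 82.088, -0, 67.689, -10.227], TCP at [0.172, 0.601, 0.223] pointing down, gripper open.
Joint ranges: [-176.69, 176.69], [-43.24, 126.21], [12.49, 139.97], [-82, 262], [0, 151.66], [-163.58, 163.58]. Speed limits (degrees/s): [159.86, 159.86, 180, 180, 180, 180].

### API

Orientations are given as a 3x3 rotation matrix whose columns are the frame's x, y, z axes.
In Python, from rig import readout, cams, bot gives the robot as it stands.
- The arm moves only by the shell command python3 -m inch 'ROWS'. ROWS is JSON, a list of rows, each a list of 5 numbers: the shift along the world's x, y, z in cm, then the turn about the world's z in degrees, then the finger opening in cm, from 0 to 8.7. In form: [[dx, dy, dz, twist, fingers], ...]. A call has 1 to 10 rows; each row is the pose to reach, as a shift and turn from the pose commanded when the call began; what a row does not reach only later rows make up. A row lasts 1/12 s, in which the tool goes at most 41.7 mm and 7.16 degrees, less where a joint would pass 70% of its speed; a pose out of reach is approached as far as the arm can. A call with a gripper value outside its range is refused whole. The fingers move at their own pace and stop on an object; the grip force is fixed at half the most. Time passes only in rows, so rows that repeat a pose let the fingers close. It gives the time, the measured TCP pose, the force, the opening and the grip force at its end, in the units of the state.
- readout.read_state(): the state, without advancing time (a new reading comes with each control period).
- cams.capture(name): name is "scene" or "side" or "wrist"; returns a dict with "image" (384x512x3 uint8, blue, green, red), "intrinsics" (3x3 intrinsics, pixels), "xyz" and "rotation" of the camera in the world; the wrist camera has in their place "tool_from_camera" (4x4, takes a point from camera to tool coordinates, whose origin is the TCP and whose axes are the flange's). Camera axes: x right, y down, z forward; pixel columns grow to the right and rows downward; lengths in m; the calibration is good to about 2 mm. The wrist camera is an equidistant fisheye: a pixel r from the principal point sees the ray r / f radians off the axis. A picture is of the moment at which its call begins: read the wrist's pose just before it. There is no depth.
- bot.hand_in(): hands the job in; it is judged then, once.
The state is a dict: "time_s": time; "joint_positions": joint angles; "qvel": joint speeds; "tau": joint torques, N m; "position": TCP position; "tcp_rot": TCP orientation; "force": force on the tool from outside, world axes, zero at the start; "moment": the same for the moment, N m; "opening": opening from 0.0 (shut) to 1.0 (fully open); "grasp_force": force on a finger pad.
Only numpy, scipy, OpenCV 4.12 (cv2) and the standard library are available. Lean on these libraries where they do the work, as an engineer would, in place of code of your own. Each camera call takes 0.05 s, during which the arm holds its last target. There are 200 camera calls.

### The job

Change over the tea on offer: push the open lid of the white caddy forward so that it drops shut, and flip the lid of the green caddy up by its thumb tab and over past upright so that it stays leaning back open by itself. Only push lightly with the fingertips: do not pinch the lids, do not lift or shift the caddies, and leave everything else where it stands. Either caddy may come first.

Things in the scene. Friction and masses are not known exactly. Their poses are not given: they have to be found in the camera images.
- green_caddy: the green tea caddy, loose, 0.75 kg: enamelled open box 80 mm deep (x) x 96 wide (y) x 85 high, tea sachets upright inside below the rim, hinged lid of the same colour with a dark wood inlay. Origin: centre of its underside, z up; the front (brass thumb tab) faces its own -x, the hinge runs along the top of its back (+x) wall. It starts with its lid shut.
- white_caddy: the white tea caddy, loose, 0.75 kg: enamelled open box 80 mm deep (x) x 96 wide (y) x 85 high, tea sachets upright inside below the rim, hinged lid of the same colour with a dark wood inlay. Origin: centre of its underside, z up; the front (brass thumb tab) faces its own -x, the hinge runs along the top of its back (+x) wall. It starts with its lid open, leaning back.
- green_lid (a joint): angle of the green caddy's lid, rad: 0 shut, grows as the front edge swings up and back, 1.57 upright, 1.85 leaning back on the hinge's stop (16 degrees behind upright). Free-swinging, lightly damped, 0.12 kg: below 1.57 it falls shut by its weight, above it falls back on its stop. Starts at 0.
- white_lid (a joint): angle of the white caddy's lid, rad: 0 shut, grows as the front edge swings up and back, 1.57 upright, 1.85 leaning back on the hinge's stop (16 degrees behind upright). Free-swinging, lightly damped, 0.12 kg: below 1.57 it falls shut by its weight, above it falls back on its stop. Starts open, at rest on its stop or falling back on it.
- green_tab (a point): middle of the front edge of the green lid's brass thumb tab, 107 mm from the hinge axis; moves with the lid. The tab is 44 mm wide, 6 mm thick (rolled front edge 8 mm) and overhangs the front wall by 27 mm; lid shut, its underside is about 85 mm above the worktop with nothing below it; lid open, its edge is the lid's highest point, about 190 mm up
- green_hinge (a point): middle of the green lid's hinge axis, which lies along the caddy's y at x = +40 mm, z = 88 mm of the caddy's frame. The lid is a plate 8 mm thick and 100 mm wide that reaches 84 mm from this axis
- white_tab (a point): middle of the front edge of the white lid's brass thumb tab, 107 mm from the hinge axis; moves with the lid. The tab is 44 mm wide, 6 mm thick (rolled front edge 8 mm) and overhangs the front wall by 27 mm; lid shut, its underside is about 85 mm above the worktop with nothing below it; lid open, its edge is the lid's highest point, about 190 mm up
- white_hinge (a point): middle of the white lid's hinge axis, which lies along the caddy's y at x = +40 mm, z = 88 mm of the caddy's frame. The lid is a plate 8 mm thick and 100 mm wide that reaches 84 mm from this axis
- mug: bystander: wide white cup with a handle, 94 x 119 x 58 mm high, in front of and between the caddies; origin under it
- cup: bystander: narrow white cup with a handle, 58 x 76 x 61 mm high, behind and between the caddies; origin under it
- creamer: bystander: small steel milk jug, 58 x 85 x 68 mm high, in front of the tumbler tray; origin under it
- plate: bystander: white plate, 144 mm across, 16 mm high, at the far left; origin under its centre
- saucers: bystander: stack of white saucers, 104 mm across, 54 mm high, in front of the tumbler tray's right corner; origin under its centre
- tea_carton_1: bystander: red tea carton, 60 x 58 x 122 mm high, back right; origin under its centre
- tea_carton_2: bystander: red tea carton, 60 x 58 x 122 mm high, by the fridge and the tumbler tray; origin under its centre
Not all that is in view belongs to the job. What is shaped like the white_caddy but purple is not meant.

How it is judged:
By the outcome, as a careful person would: the job done as asked, in the order asked, and still so for the second after the job is handed in, with the robot touching nothing.
It also fails if it takes over 54 s, if anything falls off the work surface, if the arm or the gripper's body presses on something with over 40 N, if the wrist force passes 120 N, or if a joint passes its speed limit or range.

## Working session

There is one attempt and no reset: what is moved stays moved. The work goes in short steps, Python scripts to look and compute and a shell command to move; the robot and the scene stay as the last step left them, time stands still between calls to the robot, and variables do not carry over. Pictures are saved under pics/ and viewed, at most 10 in all, crops included, and the job is handed in when it is done.

```bash
ls; mkdir -p pics
cat > h.py <<'E'
from rig import readout,cams,bot
import cv2,numpy as np,pickle
def ray(c,u,v):
    K=np.array(c["intrinsics"]);d=np.array([(u-K[0,2])/K[0,0],(v-K[1,2])/K[1,1],1]);d=np.array(c["rotation"])@d
    return np.array(c["xyz"]),d/np.linalg.norm(d)
def proj(c,p):
    q=np.array(c["rotation"]).T@(np.array(p)-np.array(c["xyz"]));q=np.array(c["intrinsics"])@q;return q[:2]/q[2]
def tri(*rs):
    A=0;b=0
    for o,d in rs:
        P=np.eye(3)-np.outer(d,d);A=A+P;b=b+P@o
    x=np.linalg.solve(A,b);return x,[np.linalg.norm((np.eye(3)-np.outer(d,d))@(x-o)) for o,d in rs]
def snap(n):
    c=cams.capture(n);pickle.dump(c,open(n+".pkl","wb"));return c
E
python3 - <<'E'
from h import *
s=readout.read_state();print(s["time_s"],s["position"],s["force"],s["opening"]);print(np.round(s["tcp_rot"],3))
for n in("scene","side"):
    c=snap(n);cv2.imwrite(f"pics/{n}0.png",cv2.resize(c["image"],(800,600),interpolation=cv2.INTER_CUBIC));print(n,c["xyz"])
E
```

```text
pics
0.0 [0.17163749 0.60022138 0.22157438] [-0.04267687  0.22233415 -0.265942  ] 0.9995382429807825
[[-0.961  0.275 -0.001]
 [ 0.275  0.961 -0.002]
 [ 0.    -0.002 -1.   ]]
scene [-0.19510305 -0.32689291  1.06028885]
side [-0.24463871  1.16594413  1.21800374]
```

View pics/scene0.png

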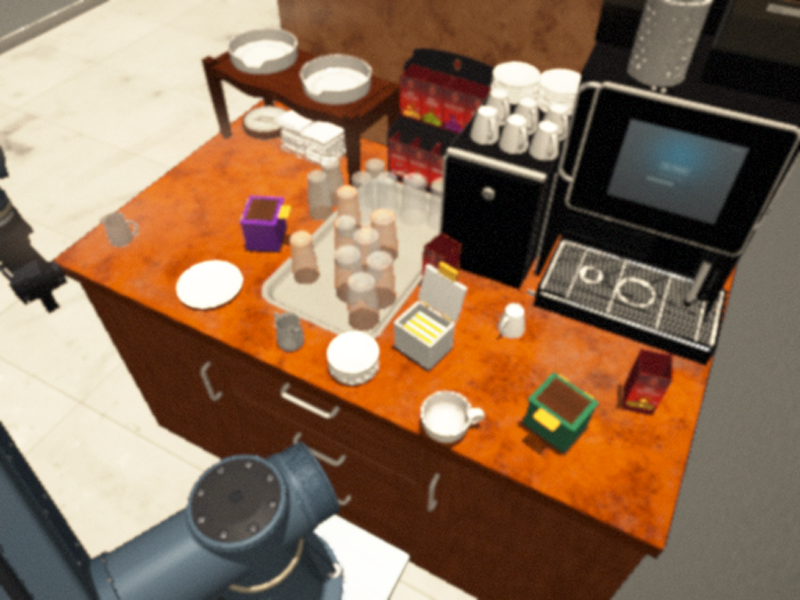

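View pics/side0.png

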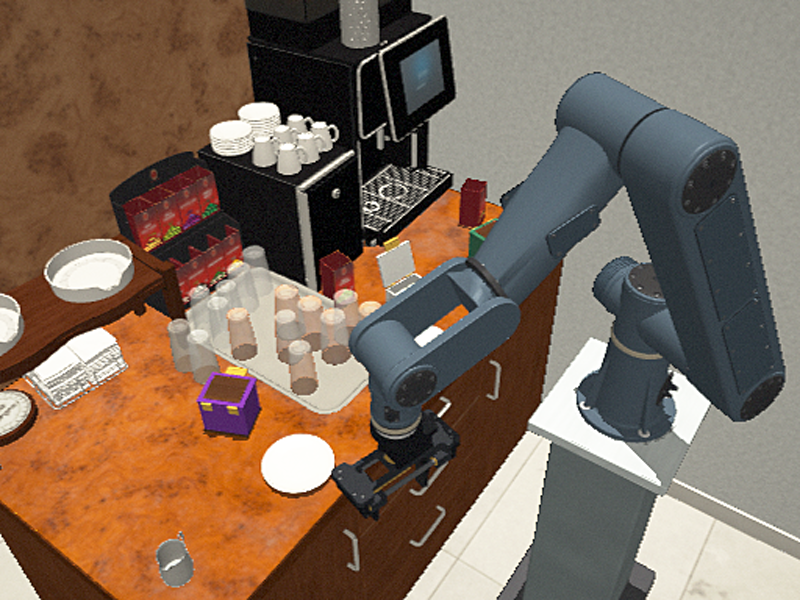

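The scene view shows the candidates. In 800x600 pixels, the white caddy is at (425,335) with its lid open and its tab at (449,271), and the green caddy is at (560,412), shut, with its tab at (546,420). The purple decoy is at (263,222) and is not meant. The arm hides both caddies in the side view, so I'll check with a close crop of the scene view.

Run:
```python
from h import *
c=pickle.load(open("scene.pkl","rb"));im=c["image"][160:300,245:395]
cv2.imwrite("pics/crop1.png",cv2.resize(im,None,fx=4,fy=4,interpolation=cv2.INTER_CUBIC))
def z(u,v,h):
    u=u/1.5625;v=v/1.5625;o,d=ray(c,u,v);return np.round(o+d*(h-o[2])/d[2],3)
for n,a in dict(greencentre=(560,412,.09),mug=(446,417,.03),cup=(512,320,.03),carton=(650,380,.06),white=(425,335,.06),saucers=(353,357,.05)).items(): print(n,z(*a))
```

```text
greencentre [ 0.471 -0.296  0.09 ]
mug [ 0.399 -0.107  0.03 ]
cup [ 0.683 -0.127  0.03 ]
carton [ 0.644 -0.425  0.06 ]
white [0.535 0.008 0.06 ]
saucers [0.424 0.113 0.05 ]
```

View pics/crop1.png

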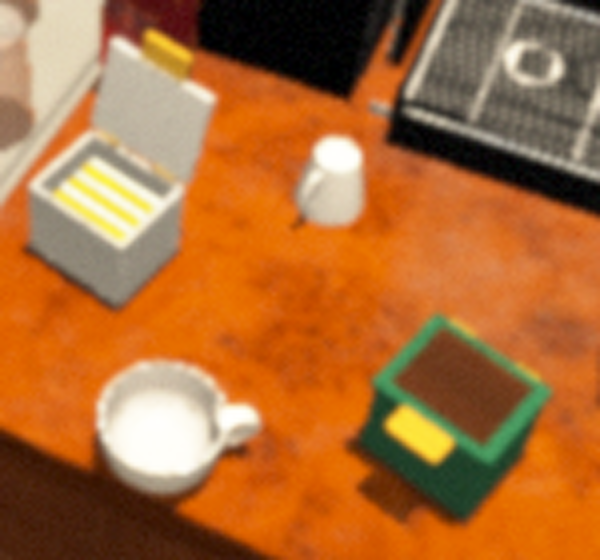

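The crop confirms the choice. The white caddy has its lid up, with the tab at crop (168,55). The green caddy is shut, with its tab at (418,435) and its lid corners at about (438,316), (551,392), (484,452) and (375,382).

Run:
```python
from h import *
from scipy.optimize import least_squares
c=pickle.load(open("scene.pkl","rb"))
px=lambda x,y:np.array([245+x/4,160+y/4])
def fr(p,a):
    x,y,t=a;R=np.array([[np.cos(t),-np.sin(t),0],[np.sin(t),np.cos(t),0],[0,0,1]]);return np.array([x,y,0])+R@np.array(p)
def fit(obs,a0):
    f=lambda a:np.concatenate([proj(c,fr(p,a))-px(*q) for p,q in obs])
    r=least_squares(f,a0);print(np.round(r.x[:2],3),np.degrees(r.x[2]),"res px",np.round(r.fun,1));return r.x
h=.092
g=fit([((.04,.05,h),(438,316)),((.04,-.05,h),(551,392)),((-.044,-.05,h),(484,452)),((-.044,.05,h),(375,382)),((-.067,.022,.09),(386,426)),((-.067,-.022,.09),(440,464))],[.47,-.3,0])
a=1.85
def lid(r,y,t=0): return (.04-r*np.cos(a)-t*np.sin(a)*0,y,.088+r*np.sin(a))
w=fit([((-.04,.048,.085),(30,187)),((-.04,-.048,.085),(122,245)),((.04,-.048,.085),(183,185)),((-.04,-.048,0),(118,306)),(lid(.084,.05),(113,37)),(lid(.084,-.05),(215,100)),(lid(.107,.022),(148,32)),(lid(.107,-.022),(192,55))],[.53,0,0])
for n,f in(("g",g),("w",w)):
    print(n,"tab",fr((-.067,0,.088),f) if n=="g" else fr(lid(.107,0),f),"hinge",fr((.04,0,.088),f))
```

```text
[ 0.499 -0.294] -14.697723201873123 res px [-0.2 -1.7  1.  -1.   1.6  3.1 -1.1 -0.5 -0.5 -0.2 -0.8 -0.2]
[0.547 0.016] -12.492620053682543 res px [-0.4 -1.   0.1  0.3  0.8  0.1  0.1  1.2 -0.1  0.  -0.2 -0.4 -0.3 -0.7
  0.1  0.3]
g tab [ 0.43443568 -0.27660621  0.088     ] hinge [ 0.53793441 -0.3037542   0.088     ]
w tab [0.61480157 0.00077285 0.19085645] hinge [0.58601158 0.00715154 0.088     ]
```

```bash
python3 - <<'E'
from h import *
c=pickle.load(open("scene.pkl","rb"))
def z(u,v,h):
    o,d=ray(c,u/1.5625,v/1.5625);return np.round(o+d*(h-o[2])/d[2],3)
print("fridge br",z(525,282,0),"fridge left low",z(462,262,0),"carton top",z(427,238,.122),z(461,247,.122),z(437,228,.122))
print("tumbler top",z(363,275,.1), "tray edge",z(372,330,0))
s=pickle.load(open("side.pkl","rb"))
def zs(u,v,h):
    o,d=ray(s,u/1.5625,v/1.5625);return np.round(o+d*(h-o[2])/d[2],3)
print("side carton",zs(336,258,.122),zs(335,298,0),"fridge low corner",zs(305,285,0))
# tab triangulation
print(tri(ray(c,245+168/4,160+42/4),ray(s,391/1.5625,241/1.5625)))
E
cat > /dev/null; python3 -m inch '[[1,-2,1,0,8.7],[3,-5,3,0,0],[5,-8,6,0,0],[8,-11,8,0,0],[10,-14,10,0,0],[13,-17,10,0,0],[16,-20,10,0,0],[18,-23,10,0,0],[21,-26,10,0,0],[24,-29,10,0,0]]'
```

```text
fridge br [ 0.832 -0.105  0.   ] fridge left low [0.822 0.052 0.   ] carton top [0.736 0.108 0.122] [0.746 0.03  0.122] [0.777 0.103 0.122]
tumbler top [0.589 0.185 0.1  ] tray edge [0.537 0.136 0.   ]
side carton [0.729 0.073 0.122] [0.734 0.084 0.   ] fridge low corner [0.831 0.087 0.   ]
(array([0.61591319, 0.00407808, 0.18275903]), [np.float64(0.00482405931730368), np.float64(0.004824059317304022)])
time_s: 0.93
position: [0.4082, 0.3131, 0.3225]
tcp_rot: [[-0.961, 0.275, -0.001], [0.275, 0.961, -0.0], [0.001, -0.0, -1.0]]
force: [0.8, 0.2, -0.1]
opening: 0.402
grasp_force: 0.0
```

```bash
python3 -m inch '[[2.5,-3,0,0,0],[5,-6,0,0,0],[7.5,-9,0,0,0],[10,-12,0,0,0],[12.5,-15,0,0,0],[15,-18,0,0,0],[17.5,-21,0,0,0],[20,-24.5,0,0,0],[22.5,-28,0,0,0],[25.5,-32,0,0,0]]'; python3 -m inch '[[0,0,-2,0,0],[0,0,-4,0,0],[0,0,-6,0,0],[0,0,-6,0,0],[0,0,-6,0,0],[0,0,-6,0,0]]'
python3 - <<'E'
from h import *
s=readout.read_state();print(s["position"],s["force"],s["opening"])
w=snap("wrist");pickle.dump(s,open("ws.pkl","wb"));c=snap("scene")
im=np.vstack([w["image"],]);print(w["intrinsics"]);print(np.round(w["tool_from_camera"],3))
cr=cv2.resize(c["image"][110:300,230:400],None,fx=2.02,fy=2.02);cr=cv2.copyMakeBorder(cr[:384],0,max(0,384-cr.shape[0]),0,0,0)
o=np.hstack([w["image"],cr]);cv2.imwrite("pics/w1.png",o[:,:800]);print(o.shape)
E
```

```text
time_s: 1.77
position: [0.6567, 0.0021, 0.3219]
tcp_rot: [[-0.961, 0.275, -0.001], [0.275, 0.961, 0.0], [0.001, -0.0, -1.0]]
force: [0.6, 0.4, 0.4]
opening: 0.005
grasp_force: 0.0
time_s: 2.27
position: [0.6567, 0.0039, 0.2634]
tcp_rot: [[-0.961, 0.275, 0.001], [0.275, 0.961, -0.0], [-0.001, 0.0, -1.0]]
force: [0.8, -0.5, 0.2]
opening: 0.004
grasp_force: 0.0
[0.65672954 0.00393751 0.26339381] [ 0.84435641 -0.51035471  0.24091476] 0.0042409798474464105
[[297.31863964   0.         256.65831536]
 [  0.         297.31863964 193.51706152]
 [  0.           0.           1.        ]]
[[-0.002 -0.967 -0.254  0.07 ]
 [ 1.    -0.002  0.001 -0.001]
 [-0.002 -0.254  0.967 -0.162]
 [ 0.     0.     0.     1.   ]]
(384, 855, 3)
```

View pics/w1.png

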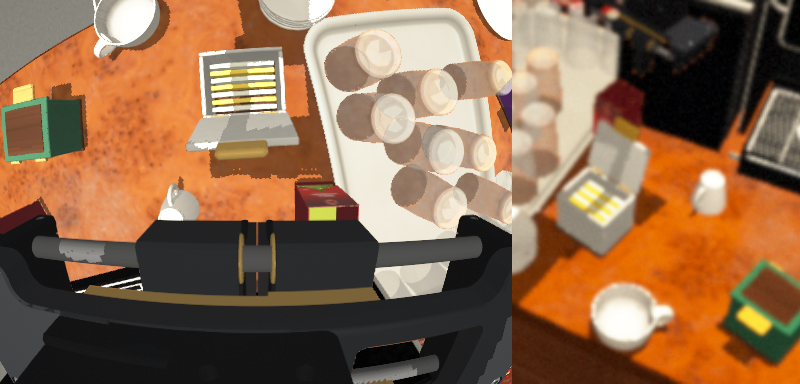

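The wrist view shows the white lid edge on, with its tab at (242,150). The closed fingers are behind it at about (258,260), and the carton is at (325,200).

```bash
cat >> h.py <<'E'
def wray(w,s,u,v):
    K=np.array(w["intrinsics"]);a=np.array([(u-K[0,2])/K[0,0],(v-K[1,2])/K[1,1]]);r=np.linalg.norm(a)
    d=np.append(a/r*np.sin(r),np.cos(r));T=np.array(w["tool_from_camera"]);R=np.array(s["tcp_rot"])
    return R@T[:3,3]+np.array(s["position"]),R@T[:3,:3]@d
E
python3 - <<'E'
from h import *
w=pickle.load(open("wrist.pkl","rb"));s=pickle.load(open("ws.pkl","rb"))
def z(u,v,h):
    o,d=wray(w,s,u,v);return np.round(o+d*(h-o[2])/d[2],3)
print("white tab edge",z(215,157,.19),z(268,152,.19),"lid corners",z(187,150,.168),z(299,145,.168))
print("green tab",z(20,85,.09),z(5,95,.09),"green",z(80,98,.09),z(83,150,.09))
T=np.array(w["tool_from_camera"]);q=np.linalg.inv(T)@[0,0,0,1];th=np.arctan2(np.hypot(q[0],q[1]),q[2]);print("tcp px",q[:2]/np.hypot(*q[:2])*th*297.3+[256.7,193.5])
c=pickle.load(open("scene.pkl","rb"))
print("tri tab",tri(wray(w,s,242,150),ray(c,245+168/4,160+50/4)))
E
```

```text
white tab edge [ 0.611 -0.018  0.19 ] [0.619 0.024 0.19 ] lid corners [ 0.6   -0.044  0.168] [0.623 0.052 0.168]
green tab [ 0.43  -0.278  0.09 ] [ 0.429 -0.314  0.09 ] green [ 0.494 -0.18   0.09 ] [ 0.558 -0.198  0.09 ]
tcp px [257.44942761 237.49810909]
tri tab (array([0.61315953, 0.00246122, 0.18334854]), [np.float64(0.0016540361091390255), np.float64(0.001654036109139137)])
```

```bash
python3 -m inch '[[0,0,-3,0,0],[0,0,-6,0,0],[0,0,-9,0,0],[0,0,-9.5,0,0],[0,0,-9.5,0,0],[-0.5,0.1,-9.5,0,0],[-1,0.2,-9.5,0,0],[-1.5,0.3,-9.5,0,0],[-2,0.4,-9.5,0,0],[-2,0.4,-9.5,0,0]]'; python3 -m inch '[[-0.4,0.1,0,0,0],[-0.8,0.2,0,0,0],[-1.2,0.3,0,0,0],[-1.6,0.4,0,0,0],[-2,0.4,0,0,0],[-2.4,0.5,0,0,0],[-2.8,0.6,0,0,0],[-3.2,0.7,0,0,0],[-3.6,0.8,0,0,0],[-4,0.9,0,0,0]]'
```

```text
time_s: 3.2
position: [0.6352, 0.0082, 0.1688]
tcp_rot: [[-0.961, 0.275, 0.0], [0.275, 0.961, -0.0], [-0.0, 0.0, -1.0]]
force: [0.2, 0.9, -0.1]
opening: 0.007
grasp_force: 0.0
time_s: 4.03
position: [0.5958, 0.0169, 0.1675]
tcp_rot: [[-0.961, 0.275, -0.0], [0.275, 0.961, 0.0], [0.0, -0.0, -1.0]]
force: [-0.6, 0.3, -0.2]
opening: 0.007
grasp_force: 0.0
```

```bash
python3 -m inch '[[-0.5,0.1,0,0,0],[-1,0.2,0,0,0],[-1.5,0.3,0,0,0],[-2,0.4,0,0,0],[-2.5,0.5,0,0,0],[-2.5,0.5,1,0,0],[-2.5,0.5,4,0,0],[-2.5,0.5,7,0,0],[-2.5,0.5,10,0,0],[-2.5,0.5,10,0,0]]'; python3 -m inch '[[0,-3,0,0,0],[0,-6,0,0,0],[0,-9,0,0,0],[0,-12,0,0,0],[-3,-15,0,0,0],[-6,-17,0,0,0],[-8,-19,0,0,0],[-9,-20,0,0,0],[-9,-20,0,0,0],[-9,-20,0,0,0]]'
python3 - <<'E'
from h import *
s=readout.read_state();w=snap("wrist");pickle.dump(s,open("ws.pkl","wb"))
print(s["position"])
cv2.imwrite("pics/w2.png",w["image"])
E
```

```text
time_s: 4.87
position: [0.5754, 0.0213, 0.2749]
tcp_rot: [[-0.961, 0.275, 0.014], [0.275, 0.961, -0.002], [-0.014, 0.002, -1.0]]
force: [1.3, 0.7, 0.3]
opening: 0.003
grasp_force: 0.0
time_s: 5.7
position: [0.4812, -0.1787, 0.2681]
tcp_rot: [[-0.961, 0.277, 0.001], [0.277, 0.961, -0.0], [-0.001, 0.0, -1.0]]
force: [-0.5, 0.1, 0.2]
opening: 0.004
grasp_force: 0.0
[ 0.48119714 -0.17874763  0.26810539]
```

View pics/w2.png

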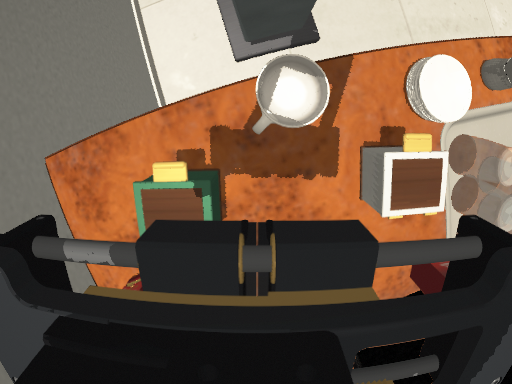

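The white lid is now shut at (418,183). The green tab's front edge runs from (153,165) to (187,163).

Run:
```python
from h import *
w=pickle.load(open("wrist.pkl","rb"));s=pickle.load(open("ws.pkl","rb"));c=pickle.load(open("scene.pkl","rb"))
def z(u,v,h):
    o,d=wray(w,s,u,v);return np.round(o+d*(h-o[2])/d[2],3)
a,b=z(153,164,.09),z(187,162,.09);print(a,b,(a+b)/2,np.linalg.norm(a-b),"front corners",z(135,184,.09),z(220,174,.09))
print(tri(wray(w,s,170,163),ray(c,245+413/4,160+445/4)))
print("white tab",z(404,135,.09),z(432,136,.09))
```

```text
[ 0.43  -0.294  0.09 ] [ 0.441 -0.252  0.09 ] [ 0.4355 -0.273   0.09  ] 0.0434165866921848 front corners [ 0.446 -0.326  0.09 ] [ 0.466 -0.219  0.09 ]
(array([ 0.43707863, -0.2767711 ,  0.08389781]), [np.float64(0.0020129518057714815), np.float64(0.0020129518057714303)])
white tab [0.479 0.012 0.09 ] [0.49  0.054 0.09 ]
```

```bash
python3 -m inch '[[-3,-3,0,0,0],[-6,-6,0,0,0],[-7.5,-8.8,-1,0,0],[-7.5,-8.8,-4,0,0],[-7.5,-8.8,-7,0,0],[-7.5,-8.8,-10,0,0],[-7.5,-8.8,-13,0,0],[-7.5,-8.8,-16,0,0],[-7.5,-8.8,-18.5,0,0],[-7.5,-8.8,-19.6,0,0]]'; python3 -m inch '[[0.2,-0.05,0,0,0],[0.4,-0.1,0,0,0],[0.6,-0.15,0,0,0],[0.8,-0.2,0,0,0],[1,-0.25,0,0,0],[1,-0.25,0,0,0]]';  python3 - <<'E'
from h import *
s=readout.read_state();w=snap("wrist");pickle.dump(s,open("ws.pkl","wb"))
print(s["position"])
cv2.imwrite("pics/w3.png",w["image"])
E
```

```text
time_s: 6.58
position: [0.4063, -0.2644, 0.0686]
tcp_rot: [[-0.962, 0.274, -0.003], [0.274, 0.962, 0.003], [0.004, 0.002, -1.0]]
force: [-0.0, -0.1, 0.6]
opening: 0.006
grasp_force: 0.0
time_s: 7.08
position: [0.4174, -0.2694, 0.0726]
tcp_rot: [[-0.961, 0.275, 0.002], [0.275, 0.961, -0.002], [-0.003, -0.002, -1.0]]
force: [-0.0, 0.5, 0.3]
opening: 0.005
grasp_force: 0.0
[ 0.41742266 -0.26944116  0.07258641]
```

View pics/w3.png

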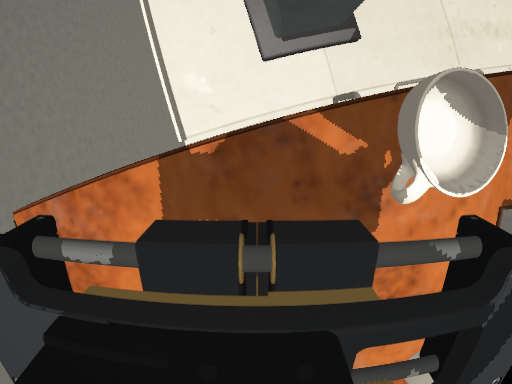

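The caddy is now hidden behind the gripper, so I'll find the tab by touch, using the force reading.

```bash
python3 -m inch '[[0.2,-0.05,0,0,0],[0.4,-0.1,0,0,0],[0.5,-0.13,0,0,0],[0.5,-0.13,0,0,0]]'|grep -E "pos|force:"; for i in 1; do python3 -m inch '[[0.1,-0.03,0,0,0],[0.1,-0.03,0,0,0]]'|grep -E "pos|force:"; python3 -m inch '[[0.1,-0.03,0,0,0],[0.1,-0.03,0,0,0]]'|grep -E "pos|force:";python3 -m inch '[[0.1,-0.03,0,0,0],[0.1,-0.03,0,0,0]]'|grep -E "pos|force:";done
```

```text
position: [0.4216, -0.2703, 0.0716]
force: [-0.2, -0.2, -0.2]
grasp_force: 0.0
position: [0.4223, -0.2704, 0.0715]
force: [-0.1, -1.1, -0.9]
grasp_force: 0.0
position: [0.4231, -0.2705, 0.0714]
force: [0.5, -1.1, 0.5]
grasp_force: 0.1
position: [0.4234, -0.2704, 0.0714]
force: [-2.8, -0.1, 0.5]
grasp_force: 1.4
```

That is contact, at about 3 N. Next I'll drag the tab upward along the lid's arc.

```bash
python3 -m inch '[[0.05,-0.01,0.3,0,0],[0.08,-0.02,0.6,0,0],[0.12,-0.03,0.9,0,0],[0.18,-0.05,1.2,0,0],[0.22,-0.06,1.5,0,0],[0.25,-0.07,1.8,0,0]]'|grep -E "pos|force:"
python3 - <<'E'
from h import *
c=snap("scene");cv2.imwrite("pics/s2.png",cv2.resize(c["image"][200:310,300:430],None,fx=4,fy=4,interpolation=cv2.INTER_CUBIC))
E
```

```text
position: [0.4266, -0.2712, 0.0899]
force: [-3.2, 0.9, -0.3]
grasp_force: 1.4
```

View pics/s2.png

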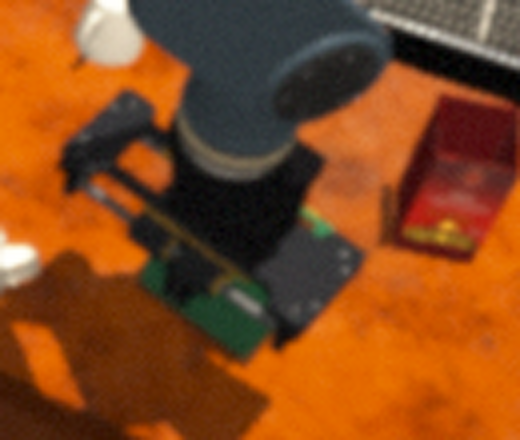

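```bash
python3 -m inch '[[0.07,-0.02,0.3,0,0],[0.14,-0.04,0.6,0,0],[0.22,-0.06,0.9,0,0],[0.3,-0.08,1.2,0,0],[0.38,-0.1,1.5,0,0],[0.46,-0.12,1.8,0,0]]'|grep -E "pos|force:"
```

```text
position: [0.4314, -0.2727, 0.1079]
force: [-2.6, 2.1, 0.8]
grasp_force: 1.4
```

The tip is now above where the shut tab was and still feels contact, so the lid is coming up. I'll continue along the arc.

```bash
python3 -m inch '[[0.17,-0.04,0.43,0,0],[0.35,-0.09,0.86,0,0],[0.55,-0.15,1.3,0,0],[0.76,-0.2,1.7,0,0],[1.0,-0.27,2.1,0,0],[1.25,-0.33,2.5,0,0],[1.5,-0.4,2.85,0,0],[1.8,-0.47,3.2,0,0],[2.1,-0.55,3.55,0,0],[2.4,-0.63,3.9,0,0]]'|grep -E "pos|force:"; python3 -m inch '[[0.33,-0.09,0.3,0,0],[0.66,-0.18,0.6,0,0],[1.0,-0.27,0.9,0,0],[1.4,-0.36,1.2,0,0],[1.75,-0.46,1.45,0,0],[2.15,-0.56,1.7,0,0]]'|grep -E "pos|force:"
```

```text
position: [0.4559, -0.2795, 0.147]
force: [-2.1, 0.9, 0.9]
grasp_force: 1.3
position: [0.4775, -0.285, 0.1638]
force: [-0.7, 0.4, -0.3]
grasp_force: 0.1
```

```bash
python3 -m inch '[[0.4,-0.1,0.15,0,0],[0.8,-0.2,0.3,0,0],[1.2,-0.3,0.45,0,0],[1.7,-0.43,0.6,0,0],[2.2,-0.56,0.7,0,0],[2.7,-0.7,0.8,0,0],[3.2,-0.83,0.9,0,0],[3.7,-0.96,0.9,0,0],[4.2,-1.1,0.9,0,0],[4.7,-1.22,0.9,0,0]]'|grep -E "pos|force:"; python3 -m inch '[[0.4,-0.1,0,0,0],[0.8,-0.2,0,0,0],[1.2,-0.3,0,0,0],[1.6,-0.42,0,0,0],[2,-0.52,0,0,0],[2,-0.52,0,0,0]]'|grep -E "pos|force:"
```

```text
position: [0.5243, -0.297, 0.1724]
force: [0.3, -0.1, 0.4]
grasp_force: 0.0
position: [0.5448, -0.3025, 0.1726]
force: [0.1, -0.1, 0.3]
grasp_force: 0.0
```

```bash
python3 -m inch '[[-0.5,0.1,0,0,0],[-1.5,0.4,0,0,0],[-3,0.8,0,0,0],[-5,1.3,0,0,0],[-7,1.8,1,0,0],[-9,2.3,3,0,0],[-11,4,6,0,0],[-12,7,9,0,0],[-12,10,11,0,0],[-12,14,12,0,0]]'|grep -E "pos|force:"; python3 -m inch '[[0,3,0,0,0],[0,6,0,0,0],[0,9,0,0,0],[0,12,0,0,0],[0,16,0,0,0],[0,20,0,0,0],[0,23,0,0,0],[0,23,0,0,0]]'|grep -E "pos|force:"
python3 - <<'E'
from h import *
c=snap("scene");cv2.imwrite("pics/s3.png",cv2.resize(c["image"][100:310,170:450],None,fx=2.8,fy=2.8,interpolation=cv2.INTER_CUBIC))
E
```

```text
position: [0.424, -0.1631, 0.2955]
force: [2.0, 1.0, 0.9]
grasp_force: 0.0
position: [0.4219, 0.0724, 0.2926]
force: [-0.6, -0.7, -0.1]
grasp_force: 0.0
```

View pics/s3.png

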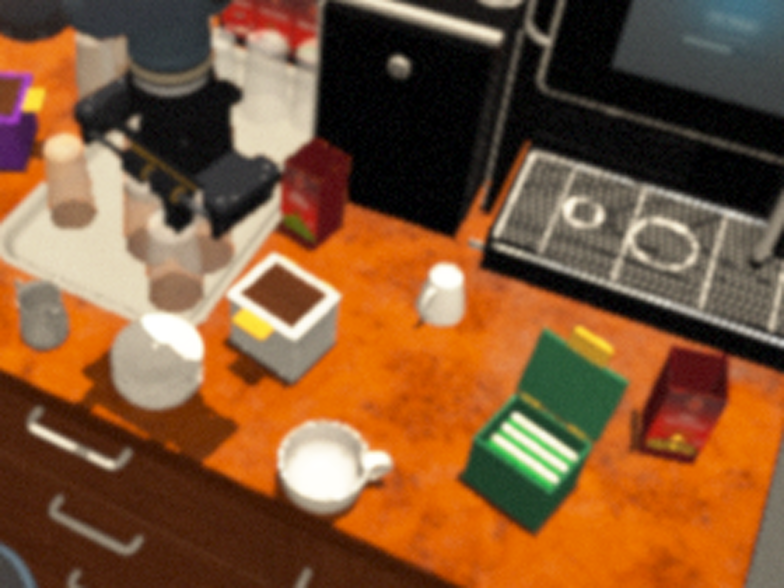

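The picture shows the white lid shut at (284,295), the green lid leaning back open with its tab at (593,345), the bystanders where they were, and the gripper clear of everything.

```bash
python3 -c "
from rig import bot
print(bot.hand_in())"
```

```text
the job is handed in; nothing more can be done
None
```

The white caddy's lid is shut and the green caddy's lid is leaning back open, both confirmed in the last picture; everything else looks where it was (the green caddy may have moved a few mm at most), and the job is handed in.

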